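Hang the wide tape roll on the free slanted peg

TASK

Two small desk stands with slanted pegs are meant for tape rolls: one already carries a roll, the other is empty. Take the wide roll of tape lying on the desk (the taller of the two loose rolls), slide it down along the empty peg until it sits flat on the round flange at the foot of the peg, lowering it onto the peg in the gripper rather than dropping it from above, and let go. Leave the narrow roll where it is.

Things in the scene. Friction and masses are not known exactly. Their poses are not given: they have to be found in the camera images.
- tape_roll: The wide roll of tan masking tape with a cardboard core, loose, lying flat on the desk: a ring of 56 mm outer diameter, 31 mm high, with a through hole of 32 mm diameter; 0.06 to 0.11 kg. Origin at the centre of the ring (15.5 mm above the desk as it lies); z is the ring's axis. It can be gripped across its outside.
- peg: The EMPTY peg: black steel rod, 10 mm thick, round end, on a stand fixed to the desk; leans 25 deg from vertical, roughly towards the robot. Origin: centre of the upper face of the flange at its foot (50 mm wide, 6 thick, square to the peg), 100 mm above the desk; z points up along the peg, tip at z = 52 mm. Disc foot 90 mm wide. A roll has 11 mm of play all round; once home, its centre is 15.5 mm above the flange.
- full_peg: The peg of the second stand, equal to the first in every way, but a wide tape roll already sits fast on it. Origin and axes as for the empty peg. Fixed; not to be used.
- narrow_roll: The narrow roll of the same tape, loose, lying flat: 56 mm outer diameter, only 15 mm high, hole 32 mm. Origin at the centre of the ring (7.5 mm above the desk), z its axis. A bystander that stays where it is.
There are look-alikes about, which are no part of the job. Leave any blue or red look-alike of the tape_roll alone.

How it is judged (in metres and radians):
On the way:
1. the wide roll, still held by the fingers, has been lowered over the empty peg (its centre within 20 mm of the peg's axis and no more than 50 mm above the flange) (z of tape_roll in the frame of peg between 0.008 and 0.05 m and x of tape_roll in the frame of peg between -0.02 and 0.02 m and y of tape_roll in the frame of peg between -0.02 and 0.02 m and contact force between tape_roll and the fingers above 0.5 N), for 0.05 s.
At the end, for the whole second after the job is handed in: The wide roll hangs at rest on the empty peg and sits on its flange: its centre 8 to 22 mm above the flange along the peg and within 26 mm of the flange's centre, its axis within 0.2 rad of the peg's; the narrow roll is within 30 mm of where it lay (distance between tape_roll and peg below 0.026 m and z of tape_roll in the frame of peg between 0.008 and 0.022 m and angle between the z axis of tape_roll and the z axis of peg, either way round below 0.2 rad and linear speed of tape_roll below 0.02 m/s and distance of narrow_roll from where it was at the start of the episode below 0.03 m); the robot touches nothing.
It fails at once if the narrow roll is moved by more than 30 mm (distance of narrow_roll from where it was at the start of the episode above 0.03 m).
It also fails if it takes over 45 s, if anything falls off the work surface, if the arm or the gripper's body presses on something with over 40 N, if the wrist force passes 120 N, or if a joint passes its speed limit or range.

ROBOT

A 6-joint arm with a two-finger parallel gripper is mounted at the origin on a cart in front of the work surface, level with it; the furniture and walls round the work are solid. World frame = base frame: x ahead of the robot, y to its left, z up, the work surface at z = 0. Lengths are in mm, angles in rad, forces in N, time in s.
With the tool pointing down it reaches from about 425 to 950 mm from the base axis. Payload 3.5 kg.
Tool frame: the origin (TCP) lies midway between the tips of the shut fingers; the grasp point (between the pads) lies r.hold_point_z behind it (r.hold_point_z is the distance from the TCP to the grasp point, in mm); z points along the fingers, y is the line along which they close (so a half turn about z gives the same grasp; the last joint's range is limited). The gripper opens to 85 mm and grips with 20 to 120 N. Pads are 22 mm wide; open, the fingers measure 114 mm over their backs; the gripper's body (76 mm by 85 mm) begins 54 mm behind the grasp point. The pads swing forward as they close: fully open they stand 13 mm farther back than shut.
Start: joints at [-1.386, 0.286, 1.577, -0, 1.279, -0.15], TCP at [221.815, -637.499, 231.325] pointing down, gripper open.
Joint ranges: [-2.77, 2.77], [-0.9, 2.22], [0.21, 2.48], [-1.53, 4.67], [0.24, 2.81], [-2.84, 2.84]. Speed limits (rad/s): [2.79, 2.79, 3.14, 3.14, 3.14, 3.14].

INTERFACE

Orientations are given as a unit quaternion [x, y, z, w].
In Python, from rig import r gives the robot as it stands.
- The arm moves only by the tool drive_tool, never from a script. Its argument "moves" is a list of rows, each a list of 2 entries, a list of its own where there are three numbers: the shift along the tool's x, y, z as a fraction of full scale, then the turn, a rotation vector about the tool's x, y, z as a fraction of full scale. In form: [[[dx, dy, dz], [ax, ay, az]], ...]. A call has 1 to 20 rows; each row is the pose to reach, as a shift and turn from the pose commanded when the call began, along the tool's axes at that moment; what a row does not reach only later rows make up. Full scale, the value 1, is 250 mm for a shift and 90 degrees for a turn. A row lasts 1/12 s, in which the tool goes at most 41.7 mm and 7.16 degrees, less where a joint would pass 70% of its speed; a pose out of reach is approached as far as the arm can. A call with a number of a shift or a turn outside -1 to 1 is refused whole. A call with a gripper value outside its range is refused whole. "claw" is the opening, from 0 (shut) to 1 (fully open), set as the call begins (left out, the last holds). The fingers move at their own pace and stop on an object; "squeeze" is the grip in N (left out, the last holds). Time passes only in rows, so rows that repeat a pose let the fingers close. It gives the time, the measured TCP pose, the force, the opening and the grip force at its end, in the units of the state.
- r.get_state(): the state, without advancing time (a new reading comes with each control period).
- r.capture(name): name is "side" or "top"; returns a dict with "image" (384x512x3 uint8, red, green, blue), "camera_matrix" (3x3 intrinsics, pixels), "cam_to_world" (4x4, takes a point from camera to world coordinates). Camera axes: x right, y down, z forward; pixel columns grow to the right and rows downward; lengths in mm; the calibration is good to about 2 mm. A picture is of the moment at which its call begins. There is no depth.
- r.sign_off(): hands the job in; it is judged then, once.
The state is a dict: "clock": time; "qpos": joint angles; "dq": joint speeds; "tau": joint torques, N m; "tool_pos": TCP position; "eef_rot": TCP orientation; "force": force on the tool from outside, world axes, zero at the start; "wrist_torque": the same for the moment, N m; "opening": opening from 0.0 (shut) to 1.0 (fully open); "grip_force": force on a finger pad.
Only numpy, scipy, OpenCV 4.12 (cv2) and the standard library are available. Lean on these libraries where they do the work, as an engineer would, in place of code of your own. Each camera call takes 0.05 s, during which the arm holds its last target. There are 200 camera calls.

## Working session

There is one attempt and no reset: what is moved stays moved. The work goes in short steps, Python scripts to look and compute and a tool call to move; the robot and the scene stay as the last step left them, time stands still between calls to the robot, and variables do not carry over. Pictures are saved under pics/ and viewed, at most 10 in all, crops included, and the job is handed in when it is done.

Besides the shell and the picture viewer there is one more tool, called after "Call:" in YAML: its name, and indented under it one key for each argument. drive_tool: Moves the arm, as the interface text tells. Shift numbers are shares of 250 mm and turn numbers shares of 90 degrees, none past 1 either way. Its arguments: {"type":"object","properties":{"moves":{"type":"array"},"claw":{"type":"number"},"squeeze":{"type":"number"}},"required":["moves"]}

```bash
mkdir -p pics; python3 - <<'E'
from rig import r
import cv2,numpy as np
for n in("side","top"):
    c=r.capture(n); cv2.imwrite(f"pics/{n}0.png",c["image"][:,:,::-1]); np.savez(f"{n}0.npz",**c)
    print(n,c["camera_matrix"].round(1).tolist(),c["cam_to_world"].round(3).tolist())
s=r.get_state();print(s,r.hold_point_z)
E
```

```text
side [[358.6, 0.0, 254.9], [0.0, 358.6, 192.8], [0.0, 0.0, 1.0]] [[0.998, 0.027, -0.048, 531.776], [0.054, -0.335, 0.941, -898.669], [0.009, -0.942, -0.336, 424.797], [0.0, 0.0, 0.0, 1.0]]
top [[447.3, 0.0, 257.5], [0.0, 447.3, 190.6], [0.0, 0.0, 1.0]] [[0.035, -0.979, 0.2, 261.136], [-0.999, -0.035, 0.003, -14.62], [0.005, -0.2, -0.98, 1250.94], [0.0, 0.0, 0.0, 1.0]]
{'clock': 0.1, 'qpos': array([-1.38601500e+00,  2.87115238e-01,  1.57806904e+00, -1.15012967e-05,
        1.27859008e+00, -1.49996842e-01]), 'dq': array([ 4.35568388e-05, -2.71662511e-03, -3.30128942e-03,  1.08173028e-03,
        9.18764854e-04,  1.42298807e-03]), 'tau': array([ 1.34396614e-03, -4.07294369e+01, -2.93699098e+01, -1.44331939e-04,
        3.38646765e-03,  4.05320364e-06]), 'tool_pos': array([ 221.69214866, -636.91230564,  230.0392387 ]), 'eef_rot': array([ 9.86022264e-01,  1.66610036e-01, -2.44756034e-05, -1.09058896e-03]), 'force': array([ 0.0713382 ,  0.43343163, -0.32408543]), 'wrist_torque': array([-0.03197556, -0.01736574,  0.01312025]), 'grip_force': 0.0, 'opening': 0.9987370636715355} 18.700000000000003
```

View pics/side0.png

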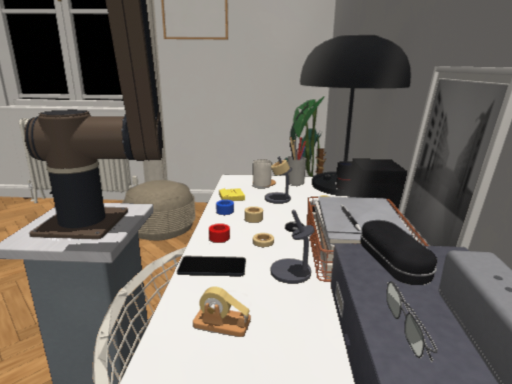

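View pics/top0.png

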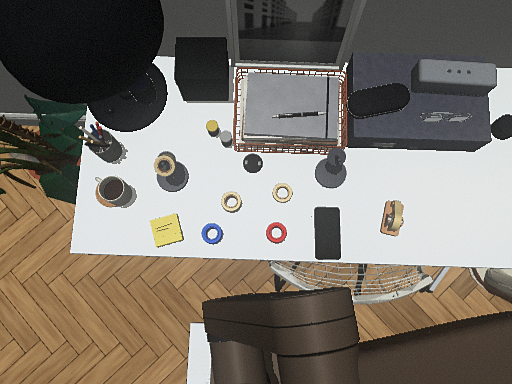

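Candidates for the wide roll:
- Loose tan ring A: top (231,202), side (254,214). It looks tall.
- Loose tan ring B: top (282,192), side (263,240). It looks flat, so it is the narrow roll.
- Red ring: top (276,232).
- Blue ring: top (212,233).
- Roll on the full peg: top (164,165).

I choose A. The empty peg is at top (335,160), side (303,230). One crop will check both.

```bash
cat > h.py <<'E'
import numpy as np,cv2
def ray(c,u,v):
    d=np.linalg.inv(c["camera_matrix"])@[u,v,1.]; T=c["cam_to_world"]; d=T[:3,:3]@d
    return T[:3,3],d/np.linalg.norm(d)
def plane(c,u,v,z):
    o,d=ray(c,u,v); return o+d*(z-o[2])/d[2]
def tri(rs):
    A=sum(np.eye(3)-np.outer(d,d) for o,d in rs); b=sum((np.eye(3)-np.outer(d,d))@o for o,d in rs)
    p=np.linalg.solve(A,b); return p,[np.linalg.norm(np.cross(p-o,d)) for o,d in rs]
def proj(c,p):
    T=np.linalg.inv(c["cam_to_world"]);q=c["camera_matrix"]@(T[:3,:3]@p+T[:3,3]);return q[:2]/q[2]
E
python3 - <<'E'
import numpy as np,cv2
from h import *
s=dict(np.load("side0.npz"));t=dict(np.load("top0.npz"))
f=lambda im,x,y,w,h,k:cv2.resize(im[y:y+h,x:x+w,::-1],None,fx=k,fy=k,interpolation=cv2.INTER_CUBIC)
a=f(s["image"],230,195,100,90,6)[:540]; cv2.imwrite("pics/c_side.png",a)
b=f(t["image"],210,135,150,90,5); cv2.imwrite("pics/c_top.png",b)
for n,c in(("top",t),("side",s)):
    h=cv2.cvtColor(c["image"],cv2.COLOR_RGB2HSV); m=cv2.inRange(h,(10,50,90),(28,255,255))
    if n=="side": m[:200]=0; m[260:]=0;m[:,:225]=0;m[:,:]*=1
    k,_,st,ce=cv2.connectedComponentsWithStats(m)
    for i in range(1,k):
        x,y,w,hh,A=st[i]
        if A>40 and 100<x<320 and 130<y<260: print(n,st[i],ce[i].round(1),plane(c,x+(w-1)/2,y+(hh-1)/2,31).round(),plane(c,x+(w-1)/2,y+(hh-1)/2,15).round())
E
```

```text
top [292 141  46   3  67] [318.1 141.9] [ 658. -169.   31.] [ 663. -171.   15.]
top [154 154  21  22 265] [164.4 164.8] [576. 254.  31.] [580. 258.  15.]
top [273 183  19  20 191] [282.1 192.5] [508. -80.  31.] [511. -81.  15.]
top [221 192  20  20 193] [230.6 201.2] [477.  62.  31.] [480.  63.  15.]
top [150 214  33  33 756] [165.9 229.9] [392. 235.  31.] [394. 238.  15.]
side [307 201  10  27 114] [310.7 215.8] [644.  39.  31.] [649.  77.  15.]
side [245 207  18  16 260] [253.4 214.1] [482.  23.  31.] [479.  60.  15.]
side [309 227  20  26 192] [318.4 240.1] [ 646. -118.   31.] [651. -86.  15.]
side [253 233  21  14 251] [263.  239.4] [ 513. -128.   31.] [512. -96.  15.]
```

View pics/c_side.png

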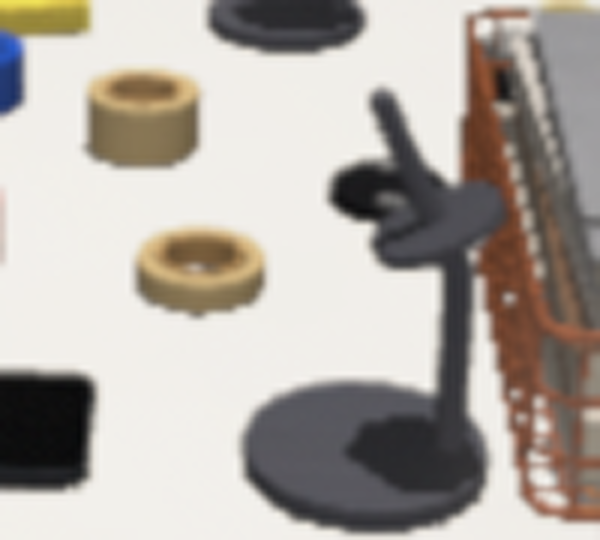

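View pics/c_top.png

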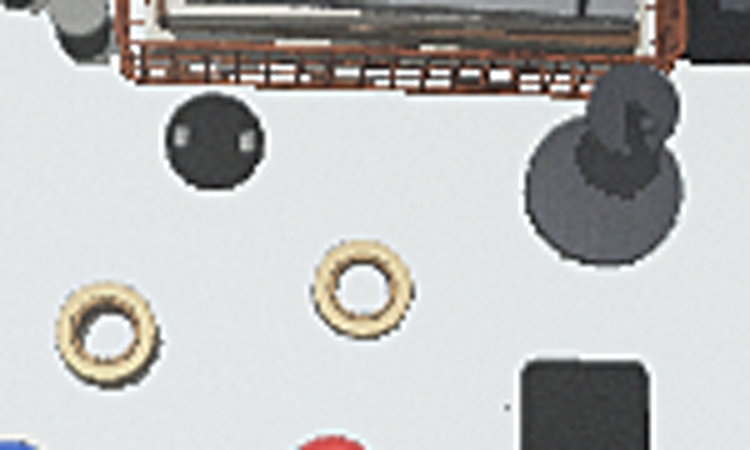

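The side crop shows A, at crop (143,117), is clearly the taller tan roll; B is flat. The empty peg's tip is near side crop (380,97), with its base on the flange near (437,213). Next I'll zoom in on the peg with contrast.

```bash
python3 - <<'E'
import numpy as np,cv2
from h import *
s=dict(np.load("side0.npz"));t=dict(np.load("top0.npz"))
def f(im,x,y,w,h,k):
    a=im[y:y+h,x:x+w,::-1].astype(float); a=np.clip((a-15)*2.6,0,255).astype(np.uint8)
    return cv2.resize(a,None,fx=k,fy=k,interpolation=cv2.INTER_CUBIC)
a=f(s["image"],280,200,40,44,10);b=f(t["image"],322,144,40,44,10)
cv2.imwrite("pics/z.png",np.hstack([a,b]))
F=plane(t,336.6,156.6,99); print("F",F, "proj side",proj(s,F))
print("tip z",[(z,plane(s,293.3,211.2,z).round(1)) for z in(140,145)])
print("foot",plane(t,330.8,173,5),plane(s,290.5,269,5))
E
```

```text
F [ 597.0962373  -219.53095015   99.        ] proj side [302.54305321 231.72839224]
tip z [(140, array([ 576.6, -208.7,  140. ])), (145, array([ 575.8, -220.8,  145. ]))]
foot [ 575.10082627 -219.59697929    5.        ] [ 576.41630618 -212.82161686    5.        ]
```

View pics/z.png

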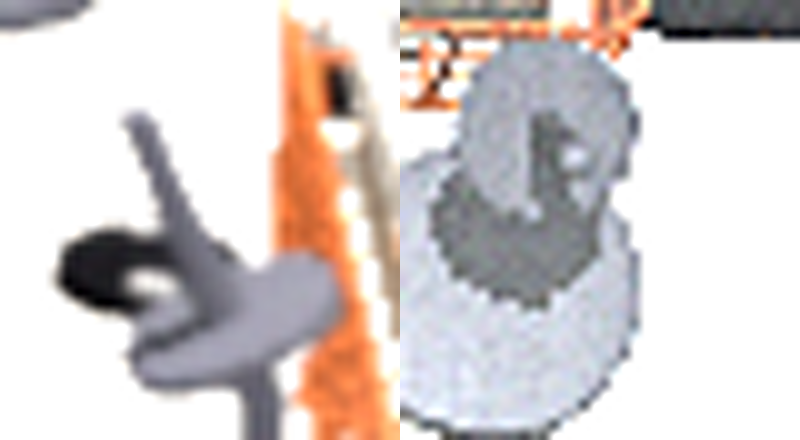

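```bash
python3 - <<'E'
import numpy as np
from h import *
s=dict(np.load("side0.npz"));t=dict(np.load("top0.npz"))
R=lambda c,u,v:ray(c,u,v)
P,e=tri([R(s,293.6,211.7),R(t,339.2,159.4)]);print("tip",P,e)
for fs in((302.5,230.5),(303.3,230.5)):
  F,e=tri([R(s,*fs),R(t,336.8,157)]);print("flange",F,e)
  d=P-F;print(np.linalg.norm(d),"tilt",np.degrees(np.arccos(d[2]/np.linalg.norm(d))),"az",np.degrees(np.arctan2(d[1],d[0])),"to robot",np.degrees(np.arctan2(-F[1],-F[0])))
E
```

```text
tip [ 576.8405087  -218.38234375  142.96805655] [np.float64(0.21034805435335993), np.float64(0.21034805435324813)]
flange [ 596.08158924 -219.6081451   101.61150747] [np.float64(0.8012877419487275), np.float64(0.801287741949022)]
45.62987969974757 tilt 24.994550967844514 az 176.35475476661645 to robot 159.7752134774805
flange [ 596.95959837 -219.64809642  101.457225  ] [np.float64(1.601779187025338), np.float64(1.6017791870255145)]
46.146820417777306 tilt 25.902557346679313 az 176.40009407211238 to robot 159.79917745281696
```

Estimates: wide roll at (479,61); empty peg's flange at (597,-220,100), leaning toward about azimuth 176°. The sizes and the 25° tilt agree with the description. Moving now.

Call:
drive_tool:
  moves:
    - [[0.96,-0.64,0],[0,0,0.213]]
    - [[0.96,-0.64,0],[0,0,0.213]]
    - [[0.96,-0.64,0],[0,0,0.213]]
    - [[0.96,-0.64,0],[0,0,0.213]]
    - [[0.96,-0.64,0],[0,0,0.213]]
    - [[0.96,-0.64,0],[0,0,0.213]]
    - [[0.96,-0.64,0],[0,0,0.213]]
    - [[0.96,-0.64,0],[0,0,0.213]]
    - [[0.96,-0.64,0],[0,0,0.213]]
    - [[0.96,-0.64,0],[0,0,0.213]]
    - [[0.96,-0.64,0],[0,0,0.213]]
  claw: 1

```text
clock: 1.02
tool_pos: [395.3, -408.4, 231.1]
eef_rot: [1.0, -0.0, -0.0, -0.0]
force: [1.1, -0.7, 0.3]
opening: 0.996
grip_force: 0.0
```

Call:
drive_tool:
  moves:
    - [[0.18,-1,0],[0,0,0]]
    - [[0.18,-1,0],[0,0,0]]
    - [[0.18,-1,0],[0,0,0]]
    - [[0.18,-1,0],[0,0,0]]
    - [[0.18,-1,0],[0,0,0]]
    - [[0.18,-1,0],[0,0,0]]
    - [[0.18,-1,0],[0,0,0]]
    - [[0.18,-1,0],[0,0,0]]

```text
clock: 1.68
tool_pos: [440.9, -156.8, 231.4]
eef_rot: [1.0, 0.001, 0.0, 0.0]
force: [0.5, -0.6, -0.6]
opening: 1.005
grip_force: 0.0
```

Call:
drive_tool:
  moves:
    - [[0.16,-0.88,0.4],[0,0,0]]
    - [[0.16,-0.88,0.4],[0,0,0]]
    - [[0.16,-0.88,0.4],[0,0,0]]
    - [[0.16,-0.88,0.4],[0,0,0]]
    - [[0.16,-0.88,0.4],[0,0,0]]
    - [[0.16,-0.88,0.4],[0,0,0]]
    - [[0.16,-0.88,0.4],[0,0,0]]
    - [[0.16,-0.88,0.4],[0,0,0]]
    - [[0.16,-0.88,0.4],[0,0,0]]
    - [[0.16,-0.88,0.4],[0,0,0]]

```text
clock: 2.52
tool_pos: [481.8, 60.4, 132.1]
eef_rot: [1.0, -0.001, 0.001, 0.0]
force: [0.5, 0.6, 0.5]
opening: 1.0
grip_force: 0.0
```

```bash
python3 - <<'E'
from rig import r
import cv2,numpy as np
from h import *
s=r.get_state();print(s["tool_pos"],s["qpos"])
c=r.capture("side"); cv2.imwrite("pics/side1.png",cv2.resize(c["image"][130:270,180:340,::-1],None,fx=4,fy=4))
for o in(-28,28): print(proj(c,np.array([479,61+o,15.5])))
E
```

```text
[481.81344778  60.4449507  132.05677245] [-8.42667061e-02 -2.77462559e-02  2.11737581e+00 -5.39636244e-04
  1.05050639e+00  1.48953042e+00]
[252.78196558 218.08653084]
[253.90486743 210.54320037]
```

View pics/side1.png

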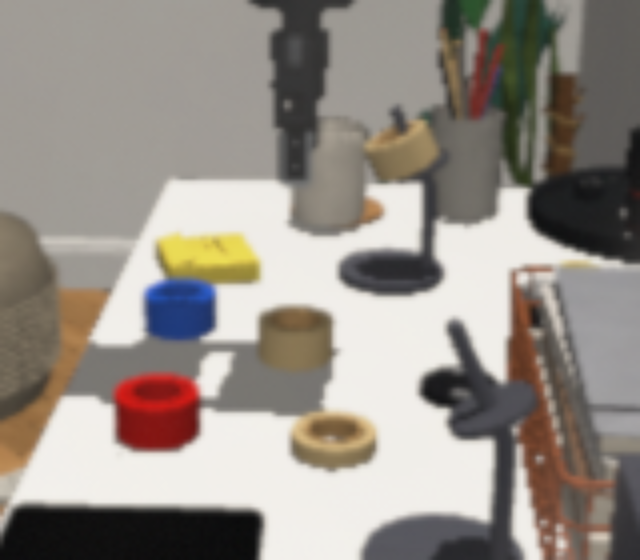

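The open gripper, at crop (297,150), stands over the wide roll at (296,337), and the other rolls lie clear. Descending and gripping.

Call:
drive_tool:
  moves:
    - [[-0.008,0,0.4],[0,0,0]]
    - [[-0.008,0,0.4],[0,0,0]]
    - [[-0.008,0,0.4],[0,0,0]]
    - [[-0.008,0,0.45],[0,0,0]]
    - [[-0.008,0,0.5],[0,0,0]]
    - [[-0.008,0,0.516],[0,0,0]]
    - [[-0.008,0,0.516],[0,0,0]]
    - [[-0.008,0,0.516],[0,0,0]]
    - [[-0.008,0,0.516],[0,0,0]]

```text
clock: 3.32
tool_pos: [480.0, 62.0, 3.6]
eef_rot: [1.0, -0.0, 0.001, 0.0]
force: [0.2, 0.4, -0.8]
opening: 1.002
grip_force: 0.0
```

Call:
drive_tool:
  moves:
    - [[0,0,0],[0,0,0]]
    - [[0,0,0],[0,0,0]]
    - [[0,0,0],[0,0,0]]
    - [[0,0,0],[0,0,0]]
    - [[0,0,0],[0,0,0]]
    - [[0,0,0],[0,0,0]]
    - [[0,0,0],[0,0,0]]
    - [[0,0,0],[0,0,0]]
    - [[0,0,0],[0,0,0]]
    - [[0,0,0],[0,0,0]]
  claw: 0.3
  squeeze: 45

```text
clock: 4.15
tool_pos: [479.7, 62.5, 3.6]
eef_rot: [1.0, 0.0, 0.001, 0.0]
force: [-1.6, -0.5, 5.7]
opening: 0.651
grip_force: 47.6
```

Call:
drive_tool:
  moves:
    - [[0,0,-0.1],[0,0,0]]
    - [[0,0,-0.3],[0,0,0]]
    - [[0,0,-0.45],[0,0,0]]
    - [[0,0,-0.6],[0,0,0]]
    - [[0,0,-0.75],[0,0,0]]
    - [[0,0,-0.9],[0,0,0]]
    - [[0,0,-0.9],[0,0,0]]
    - [[0,0,-0.9],[0,0,0]]
    - [[0,0,-0.9],[0,0,0]]

```text
clock: 4.9
tool_pos: [478.2, 62.6, 226.6]
eef_rot: [1.0, 0.0, -0.001, -0.0]
force: [0.4, 0.3, -1.3]
opening: 0.647
grip_force: 48.1
```

Call:
drive_tool:
  moves:
    - [[0.03,0.1,0],[0,0.03,0]]
    - [[0.06,0.2,0],[0,0.06,0]]
    - [[0.1,0.3,0],[-0.01,0.09,0]]
    - [[0.14,0.4,0],[-0.01,0.12,0]]
    - [[0.17,0.5,0],[-0.01,0.15,0]]
    - [[0.2,0.6,0],[-0.01,0.18,0]]
    - [[0.23,0.7,0],[-0.015,0.21,0]]
    - [[0.26,0.8,0],[-0.018,0.24,0]]
    - [[0.29,0.9,0],[-0.018,0.277,0]]
    - [[0.32,1,0],[-0.018,0.277,0]]
    - [[0.32,1,0],[-0.018,0.277,0]]
    - [[0.32,1,0],[-0.018,0.277,0]]
    - [[0.32,1,0],[-0.018,0.277,0]]

```text
clock: 5.98
tool_pos: [557.8, -186.6, 224.8]
eef_rot: [0.977, -0.0, 0.214, 0.013]
force: [-1.0, 0.3, -1.1]
opening: 0.644
grip_force: 48.2
```

```bash
cat > g.py <<'E'
import numpy as np
from rig import r
from scipy.spatial.transform import Rotation as Ro
F=np.array([597,-220,100.]); a=np.array([-.4217,.027,.906]); a/=np.linalg.norm(a)
def rep(h):
    s=r.get_state();R=Ro.from_quat(s["eef_rot"]).as_matrix();p=s["tool_pos"]
    c=p-12*R[:,2]
    print("tcp",p.round(1),"z",R[:,2].round(3),"y",R[:,1].round(3),"ang",np.degrees(np.arccos(-R[:,2]@a)).round(2))
    print("roll",c.round(1),"h",((c-F)@a).round(1),"lat",((c-F)-((c-F)@a)*a).round(1))
    print("shift tool frac to h",h,(R.T@(F+a*h-c)/250).round(3))
E
python3 -c "
from g import *
rep(88)"
```

```text
tcp [ 557.8 -186.6  224.8] z [ 0.418 -0.025 -0.908] y [-0.006 -1.     0.025] ang 0.28
roll [ 552.8 -186.3  235.7] h 142.5 lat [16.  29.8  6.5]
shift tool frac to h 88 [-0.069  0.119  0.218]
```

Call:
drive_tool:
  moves:
    - [[-0.069,0.119,0],[0,0,0]]
    - [[-0.069,0.119,0.1],[0,0,0]]
    - [[-0.069,0.119,0.218],[0,0,0]]
    - [[-0.069,0.119,0.218],[0,0,0]]
    - [[-0.069,0.119,0.218],[0,0,0]]
    - [[-0.069,0.119,0.218],[0,0,0]]

```text
clock: 6.48
tool_pos: [566.1, -217.8, 171.9]
eef_rot: [0.976, 0.001, 0.216, 0.014]
force: [-0.3, -0.4, -0.5]
opening: 0.647
grip_force: 48.3
```

```bash
python3 - <<'E'
from g import *
from h import *
rep(60)
c=r.capture("side");t=r.capture("top")
np.savez("side2.npz",**c);np.savez("top2.npz",**t)
f=lambda im,x,y,w,h,k:cv2.resize(np.clip((im[y:y+h,x:x+w,::-1].astype(float)-10)*1.8,0,255).astype(np.uint8),None,fx=k,fy=k,interpolation=cv2.INTER_CUBIC)
cv2.imwrite("pics/p2.png",np.hstack([f(c["image"],265,180,65,70,6),f(t["image"],300,130,65,70,6)]))
E
```

```text
tcp [ 566.1 -217.8  171.9] z [ 0.422 -0.027 -0.906] y [-0.004 -1.     0.027] ang 0.03
roll [ 561.1 -217.5  182.8] h 90.3 lat [2.2 0.1 1. ]
shift tool frac to h 60 [-0.009  0.     0.121]
```

View pics/p2.png

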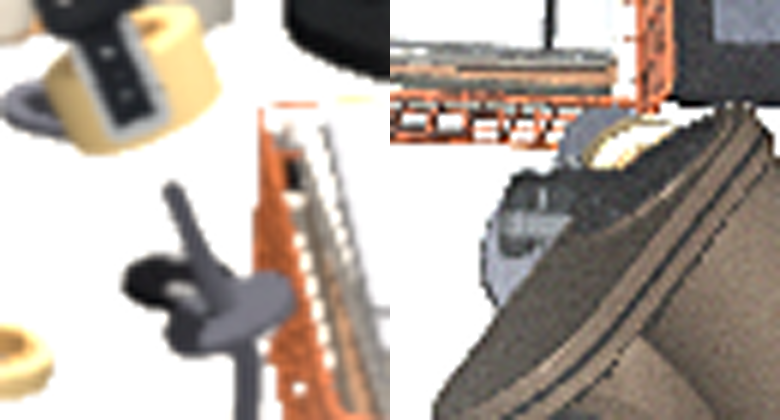

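```bash
python3 - <<'E'
from g import *
from h import *
c=dict(np.load("side2.npz"))
for h in(0,48,74.8,90.3,105.8): print(h,(proj(c,F+a*h)-[265,180])*6)
s=r.get_state();R=Ro.from_quat(s["eef_rot"]).as_matrix();print("roll pred",(proj(c,s["tool_pos"]-12*R[:,2])-[265,180])*6)
m=cv2.inRange(cv2.cvtColor(c["image"],cv2.COLOR_RGB2HSV),(10,50,60),(28,255,255));m[:,:268]=0;m[:,303:]=0;m[210:]=0
p=cv2.findNonZero(m);print(((np.array(cv2.minAreaRect(p)[0])-[265,180])*6),cv2.minAreaRect(p),[(x-np.array([265,180]))*6 for x in (p.min((0,1)),p.max((0,1)))])
E
```

```text
0 [225.23081075 308.33780137]
48 [172.0595234  188.96233506]
74.8 [141.57893568 120.53001841]
90.3 [123.68236433  80.35022107]
105.8 [105.58538033  39.72047497]
roll pred [132.18921499  73.94535857]
[ 119.99981689 -276.00009155] ((284.9999694824219, 133.99998474121094), (33.99999237060547, 141.99996948242188), 0.0) [array([  18, -702]), array([222, 150])]
```

The roll hangs over the peg in line with the prediction, seen near crop (137,80) against a predicted (132,74). The peg tip is at (172,187). I'll correct about 4 mm in tool -x and lower it along the axis.

Call:
drive_tool:
  moves:
    - [[-0.016,0,0],[0,0,0]]
    - [[-0.016,0,0.03],[0,0,0]]
    - [[-0.016,0,0.06],[0,0,0]]
    - [[-0.016,0,0.09],[0,0,0]]
    - [[-0.016,0,0.12],[0,0,0]]
    - [[-0.016,0,0.15],[0,0,0]]
    - [[-0.016,0,0.18],[0,0,0]]
    - [[-0.016,0,0.18],[0,0,0]]
    - [[-0.016,0,0.18],[0,0,0]]

```text
clock: 7.33
tool_pos: [581.2, -219.8, 127.9]
eef_rot: [0.976, 0.0, 0.215, 0.013]
force: [-0.6, 0.5, -0.5]
opening: 0.645
grip_force: 48.3
```

```bash
python3 - <<'E'
from g import *
from h import *
rep(17)
c=r.capture("side")
cv2.imwrite("pics/p3.png",cv2.resize(np.clip((c["image"][180:250,265:330,::-1].astype(float)-10)*1.8,0,255).astype(np.uint8),None,fx=7,fy=7,interpolation=cv2.INTER_CUBIC))
E
```

```text
tcp [ 581.2 -219.8  127.9] z [ 0.42  -0.026 -0.907] y [-0.006 -1.     0.026] ang 0.11
roll [ 576.2 -219.5  138.8] h 44.0 lat [-2.3 -0.7 -1. ]
shift tool frac to h 17 [ 0.01  -0.003  0.108]
```

View pics/p3.png

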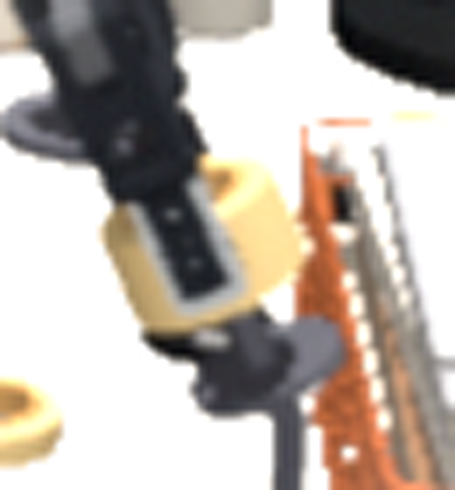

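The peg has gone into the roll's hole (roll around crop (205,240), flange around (275,360)) with no contact force. Lowering further.

Call:
drive_tool:
  moves:
    - [[0.008,0,0.02],[0,0,0]]
    - [[0.008,0,0.04],[0,0,0]]
    - [[0.008,0,0.06],[0,0,0]]
    - [[0.008,0,0.08],[0,0,0]]
    - [[0.008,0,0.1],[0,0,0]]
    - [[0.008,0,0.1],[0,0,0]]
    - [[0.008,0,0.1],[0,0,0]]

```text
clock: 7.97
tool_pos: [593.5, -220.5, 106.5]
eef_rot: [0.976, 0.0, 0.215, 0.014]
force: [0.1, -0.5, -1.0]
opening: 0.645
grip_force: 48.3
```

Call:
drive_tool:
  moves:
    - [[0,0,0.004],[0,0,0]]
    - [[0,0,0.008],[0,0,0]]
    - [[0,0,0.012],[0,0,0]]
    - [[0,0,0.012],[0,0,0]]

```text
clock: 8.3
tool_pos: [595.0, -220.8, 104.5]
eef_rot: [0.976, 0.0, 0.216, 0.014]
force: [0.5, -0.3, -1.0]
opening: 0.646
grip_force: 48.3
```

```bash
python3 -c "
from g import *
rep(15.5)"
```

```text
tcp [ 595.  -220.8  104.5] z [ 0.422 -0.027 -0.906] y [-0.006 -1.     0.027] ang 0.03
roll [ 589.9 -220.5  115.4] h 16.9 lat [ 0.1 -1.   0.1]
shift tool frac to h 15.5 [-0.    -0.004  0.005]
```

Call:
drive_tool:
  moves:
    - [[0,0,0.004],[0,0,0]]
    - [[0,0,0.008],[0,0,0]]
    - [[0,0,0.008],[0,0,0]]

```text
clock: 8.55
tool_pos: [595.6, -221.0, 103.9]
eef_rot: [0.976, 0.001, 0.216, 0.014]
force: [-7.2, 1.3, 6.6]
opening: 0.645
grip_force: 49.1
```

Call:
drive_tool:
  moves:
    - [[0,0,0.004],[0,0,0]]
    - [[0,0,0.008],[0,0,0]]
    - [[0,0,0.008],[0,0,0]]

```text
clock: 8.8
tool_pos: [596.2, -221.1, 103.9]
eef_rot: [0.976, 0.002, 0.215, 0.013]
force: [-18.0, 2.4, 19.0]
opening: 0.645
grip_force: 50.4
```

The roll has met the flange. I'll ease off a little and release.

Call:
drive_tool:
  moves:
    - [[0,0,-0.008],[0,0,0]]
    - [[0,0,-0.008],[0,0,0]]
    - [[0,0,-0.008],[0,0,0]]

```text
clock: 9.05
tool_pos: [596.3, -221.4, 104.2]
eef_rot: [0.976, 0.0, 0.217, 0.014]
force: [-6.4, -0.0, 7.8]
opening: 0.642
grip_force: 49.2
```

Call:
drive_tool:
  moves:
    - [[0,0,0],[0,0,0]]
    - [[0,0,0],[0,0,0]]
    - [[0,0,0],[0,0,0]]
    - [[0,0,0],[0,0,0]]
    - [[0,0,0],[0,0,0]]
    - [[0,0,0],[0,0,0]]
    - [[0,0,0],[0,0,0]]
    - [[0,0,0],[0,0,0]]
  claw: 1

```text
clock: 9.72
tool_pos: [595.8, -220.8, 102.6]
eef_rot: [0.976, 0.0, 0.216, 0.014]
force: [-0.6, -0.2, -0.1]
opening: 0.999
grip_force: 0.0
```

Call:
drive_tool:
  moves:
    - [[0,0,-0.04],[0,0,0]]
    - [[0,0,-0.1],[0,0,0]]
    - [[0,0,-0.2],[0,0,0]]
    - [[0,0,-0.3],[0,0,0]]
    - [[0,0,-0.4],[0,0,0]]
    - [[0,0,-0.5],[0,0,0]]
    - [[0,0,-0.6],[0,0,0]]
    - [[0,0,-0.6],[0,0,0]]
    - [[0,0,-0.6],[0,0,0]]

```text
clock: 10.47
tool_pos: [532.9, -217.4, 241.3]
eef_rot: [0.976, 0.0, 0.218, 0.016]
force: [0.4, 0.6, -0.7]
opening: 0.999
grip_force: 0.0
```

```bash
python3 - <<'E'
from g import *
from h import *
c=r.capture("side")
cv2.imwrite("pics/p4.png",cv2.resize(np.clip((c["image"][170:260,230:330,::-1].astype(float)-10)*1.5,0,255).astype(np.uint8),None,fx=6,fy=6,interpolation=cv2.INTER_CUBIC))
print([((proj(c,F+a*h)-[230,170])*6).round() for h in(0,15.5,31,50)],r.get_state()["force"])
E
```

```text
[array([435., 368.]), array([418., 330.]), array([401., 292.]), array([380., 244.])] [-0.24119115  0.24567895 -0.43204936]
```

View pics/p4.png

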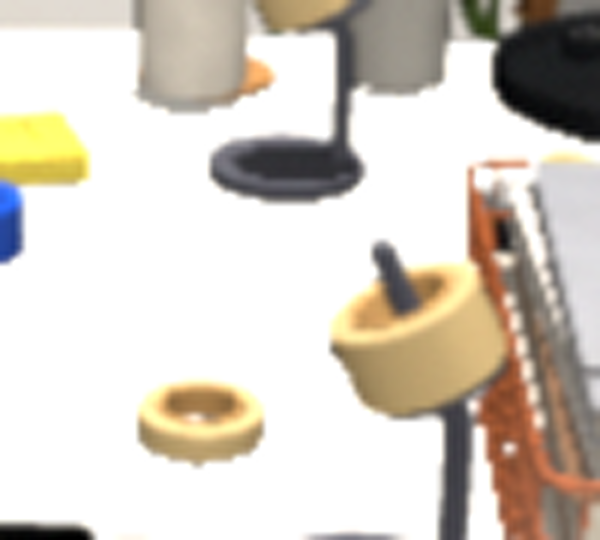

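The wide roll sits flush on the flange, centred near crop (420,340) against an expected (418,330), with the peg tip showing at (383,250). The narrow roll at (201,420) hasn't moved, and the gripper is clear.

```bash
python3 -c "
from rig import r
print(r.sign_off())"
```

```text
the job is handed in; nothing more can be done
None
```

The wide roll was lowered in the gripper onto the empty peg and released flat on its flange, the narrow roll stayed where it was, and the job is handed in at about 10.5 s (no verdict was returned).

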